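# Drive the seized bush out of a gearbox half

### The job

Take the steel bearing driver out of its wooden block, find the bore in the sliding carrier of the gearbox half with its tip, and push the seized bush down and out until it rests on the rubber pad underneath. The corroded casting is brittle, so never press on any of it with more than 45 N. Then stand the driver back in its block, let go of it, and leave the hopper, the gear and the pick where they are.

Things in the scene. Friction and masses are not known exactly. Their poses are not given: they have to be found in the camera images.
- case: Corroded grey magnesium gearbox half, an open tub 184 mm (its x, -64 to +120) by 132 mm (y), bosses to +-77, fixed on two wooden bars. Origin on the table below the slot's middle; z up. Floor top 52 mm above the table, rim 68, bosses 70. In its slot, between two dark bars, sits the carrier: a steel block 44 x 44 mm from 40 to 64 mm above the table, with a vertical bore of 14.6 mm in its middle.
- slot_mid (a point): Middle of the slot, at the height of the carrier's top face (64 mm above the table). The carrier floats along the case's y: its bore's mouth (sharp-edged) is at this height but up to 12 mm to either side of this point along the case's y; this is NOT measured and must be felt or seen. It drags with 15 N. (The wide closed bearing seat 76 mm further along the case's x is not the bore.)
- bush (a joint): Downward travel (m) of the copper-coloured bush in the bore, 14.2 mm in diameter, 17 mm long, with a small hole that the driver cannot enter. At 0 its top is 7 mm below the bore's mouth; it starts at 0 to 0.004. At 0.020 it is fully out and stands on the rubber-faced pad: a hard stop. It resists with 11 N plus 1.5 N per 10 mm/s and stays where it is left.
- driver: Steel bearing driver, about 0.22 kg, standing loose and upright in the wooden block. Origin at the middle of the flat end of its tip, z along it towards the grip. Round shaft 11.6 mm in diameter, 60 mm long, then a square grip 22 x 22 mm, 60 to 105 mm from the tip, its flats square to its x and y.
- holder: Fixed wooden block 80 x 80 x 45 mm, origin under its centre on the table, with a vertical blind hole of 16 mm diameter, 35 mm deep (its floor 10 mm above the table) in the middle of its top.
- holder_mouth (a point): Centre of the mouth of the block's hole, 45 mm above the table.
- hopper: Loose galvanized sheet hopper on four feet, 90 x 90 mm, 112 mm high, with a sprung flap on its front; origin under its centre. Leave it alone.
- gear: Loose gold-tinted idler gear, 62 mm in diameter, 18 mm high, lying flat; origin under its centre. Leave it alone.
- pick: Loose brass pick with a black handle 14 mm thick, 160 mm long in all along its x, lying on the table; origin near the end of the handle where the brass begins. Leave it alone.
Things that resemble listed ones, but are neither listed nor needed, are in the scene too. What is meant by the driver is not red, and is the smaller of those in its own colour.

How it is judged:
By the outcome, as a careful person would: the job done as asked, in the order asked, and still so for the second after the job is handed in, with the robot touching nothing.
It also fails if it takes over 72 s, if anything falls off the work surface, if the arm or the gripper's body presses on something with over 40 N, if the wrist force passes 120 N, or if a joint passes its speed limit or range.

### The arm

A 6-joint arm with a two-finger parallel gripper is mounted at the origin on the work surface. World frame = base frame: x ahead of the robot, y to its left, z up, the work surface at z = 0. Lengths are in m, angles in rad, forces in N, time in s.
With the tool pointing down it reaches from about 0.325 to 0.85 m from the base axis. Payload 15.5 kg.
Tool frame: the origin (TCP) lies midway between the tips of the shut fingers; the grasp point (between the pads) lies 19 mm behind it; z points along the fingers, x is the direction in which the jaws open and shut, and the axes are right-handed (so a half turn about z gives the same grasp; the last joint's range is limited). The gripper opens to 91 mm and grips with 3 to 60 N. Pads are 32 mm wide; open, the fingers measure 118 mm over their backs; the gripper's body (76 mm by 178 mm) begins 60 mm behind the grasp point.
Start: joints at [-1.325, 0.494, 1.345, -0, 1.302, -0.096], TCP at [0.209, -0.589, 0.214] pointing down, gripper open.
Joint ranges: [-2.91, 2.91], [-0.82, 2.16], [0.22, 2.67], [-1.22, 4.37], [0.12, 2.79], [-3.08, 3.08]. Speed limits (rad/s): [1.89, 1.89, 2.57, 3.01, 3.01, 3.01].

### API

Orientations are given as a rotation vector (axis times angle).
In Python, from rig import robot, cams, finish_job gives the robot as it stands.
- The arm moves only by the tool send_rows, never from a script. Its argument "targets" is a list of rows, each a list of 3 entries, a list of its own where there are three numbers: the opening, from 0 (shut) to 1 (fully open), then the shift along the world's x, y, z in mm, then the turn about the world's z in degrees. A call has 1 to 20 rows; each row shifts and turns the commanded pose from where the row before left it; what a row does not reach is not made up. A row lasts 1/12 s, in which the tool goes at most 41.7 mm and 7.16 degrees, less where a joint would pass 70% of its speed; a pose out of reach is approached as far as the arm can. A call is refused whole if a number of a shift passes 41.7 or a number of a turn 7.16, either way. A call with a gripper value outside its range is refused whole. The fingers move at their own pace and stop on an object; "newtons" is the grip in N (left out, the last holds). Time passes only in rows, so rows that do not move let the fingers close. It gives the time, the measured TCP pose, the force and the opening at its end, in the units of the state.
- robot.observe(): the state, without advancing time (a new reading comes with each control period).
- cams.camera(name): name is "scene" or "top" or "wrist"; returns a dict with "frame" (480x640x3 uint8, red, green, blue), "K" (3x3 intrinsics, pixels), "R" (3x3) and "t" (3): a world point X has camera coordinates R X + t. Camera axes: x right, y down, z forward; pixel columns grow to the right and rows downward; lengths in m; the calibration is good to about 2 mm. A picture is of the moment at which its call begins. There is no depth.
- finish_job(): hands the job in, once; it reports no verdict.
The state is a dict: "time_s": time; "q": joint angles; "qvel": joint speeds; "tau": joint torques, N m; "position": TCP position; "tcp_rot": TCP orientation; "ft_force": force on the tool from outside, world axes, zero at the start; "ft_torque": the same for the moment, N m; "opening": opening from 0.0 (shut) to 1.0 (fully open).
Only numpy, scipy, OpenCV 4.12 (cv2) and the standard library are available. Lean on these libraries where they do the work, as an engineer would, in place of code of your own. Each camera call takes 0.05 s, during which the arm holds its last target.

## Working session

There is one attempt and no reset: what is moved stays moved. The work goes in short steps, Python scripts to look and compute and a tool call to move; the robot and the scene stay as the last step left them, time stands still between calls to the robot, and variables do not carry over. Pictures are saved under pics/ and viewed, and the job is handed in when it is done.

Besides the shell and the picture viewer there is one more tool, called after "Emit:" as a command line: name --argument value ..., lists and objects as JSON in quotes. send_rows: Moves the arm, as the interface text tells. Its arguments: {"type":"object","properties":{"targets":{"type":"array","items":{"type":"array"}},"newtons":{"type":"number"}},"required":["targets"]}

```bash
mkdir -p pics; ls; cat > h.py <<'E'
import numpy as np, cv2
from rig import robot, cams, finish_job
def snap(n,tag):
    c=cams.camera(n); cv2.imwrite(f'pics/{tag}.png',c['frame'][:,:,::-1]); np.savez(f'pics/{tag}.npz',**{k:np.array(c[k]) for k in('frame','K','R','t')}); return c
def load(tag): return np.load(f'pics/{tag}.npz')
def px2plane(c,uv,z):
    R,t=c['R'],np.ravel(c['t']); o=-R.T@t; d=R.T@np.linalg.inv(c['K'])@np.array([uv[0],uv[1],1.]); s=(z-o[2])/d[2]; return o+s*d
def proj(c,X):
    p=c['K']@(c['R']@np.array(X,float)+np.ravel(c['t'])); return p[:2]/p[2]
E
python3 - <<'E'
from h import *
print(robot.observe())
for n in('scene','top','wrist'):
    c=snap(n,n+'0'); print(n,-c['R'].T@np.ravel(c['t']),c['K'][0,0],c['R'].tolist())
E
```

```text
pics
{'time_s': 0.0, 'q': array([-1.32448972e+00,  4.94176335e-01,  1.34612373e+00, -2.78062195e-05,
        1.30253559e+00, -9.54599396e-02]), 'qvel': array([-0.00137265, -0.00052389,  0.00126574, -0.00143635, -0.00102173,
       -0.00153518]), 'tau': array([ 1.81476280e-03, -8.78826857e+01, -3.81852973e+01,  7.10950582e-02,
        5.28882095e-02, -1.12946998e-04]), 'position': array([ 0.20939215, -0.5884664 ,  0.21334505]), 'tcp_rot': array([-2.56620948e+00,  1.81085857e+00,  1.50780156e-03]), 'ft_force': array([ 0.17892615, -0.05114041,  0.607047  ]), 'ft_torque': array([-0.03169955, -0.02048031,  0.02560737]), 'opening': 1.0001918029608157}
scene [ 1.23810266 -0.32077856  0.55783962] 509.44716472267027 [[0.398138965179285, 0.9172253813612623, 0.013526425716164475], [0.4738352280996367, -0.19300635794478327, -0.8592023756977489], [-0.7854715405523828, 0.34849124175447654, -0.5114570494212486]]
top [ 0.43597593 -0.00206047  0.96666202] 503.6723001983266 [[0.018096820837536623, -0.999809174096317, 0.0073566614992593244], [-0.9946118141289277, -0.018752969203171824, -0.10195913564378695], [0.10207763844612273, -0.005471886229215075, -0.9947613855545246]]
wrist [ 0.277523   -0.56559413  0.38427701] 332.27278307437024 [[0.3356651337420809, -0.9419808262013681, -0.0010203229392922247], [-0.9093525473302633, -0.3243206191589318, 0.26056492598262204], [-0.2457780760236217, -0.0865347274645073, -0.9654557878477767]]
```

View pics/scene0.png

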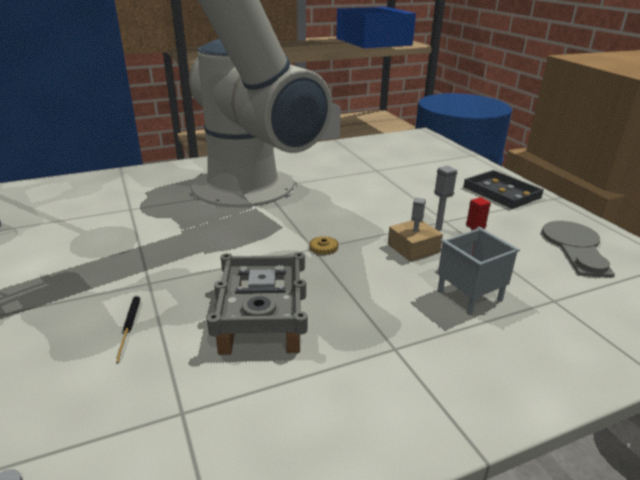

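View pics/top0.png

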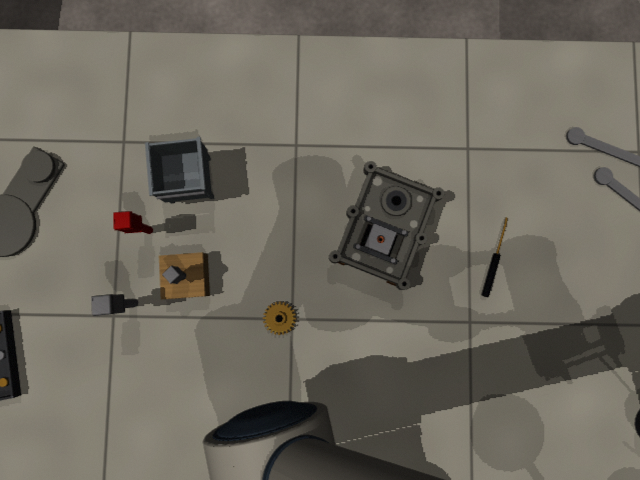

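View pics/wrist0.png

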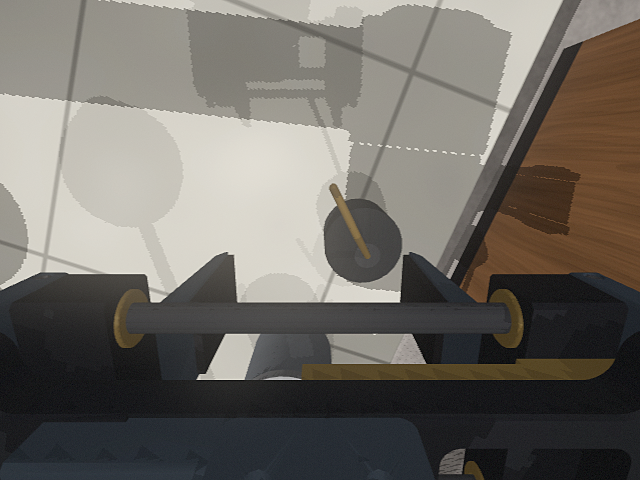

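The scene view shows the small grey driver in the wooden block at (418,225), a bigger grey one behind it at (443,195) and a red one at (478,213). The case is at (260,290). In the top view the block is at (185,275), the case's carrier at (380,239) and the seat at (397,200). I'll zoom in next.

```bash
python3 - <<'E'
from h import *
a=load('top0')['frame'][:,:,::-1]; b=load('scene0')['frame'][:,:,::-1]
def cr(im,x0,y0,w,h,s): return cv2.resize(im[y0:y0+h,x0:x0+w],None,fx=s,fy=s,interpolation=cv2.INTER_CUBIC)
cv2.imwrite('pics/z1.png',np.hstack([cr(a,320,150,140,150,4)[:, :],np.zeros((600,1,3),np.uint8)]))
cv2.imwrite('pics/z2.png',cr(a,85,200,140,120,5))
cv2.imwrite('pics/z3.png',cr(b,380,150,130,120,5))
cv2.imwrite('pics/z4.png',cr(b,200,240,120,120,5))
E
```

```text
(no output)
```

View pics/z1.png

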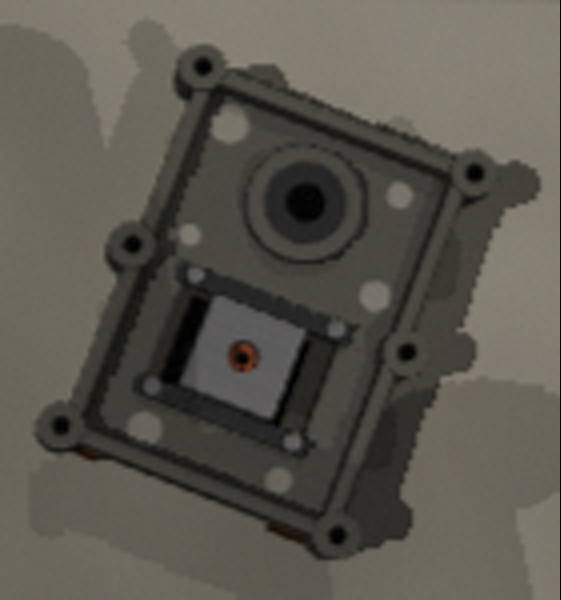

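View pics/z2.png

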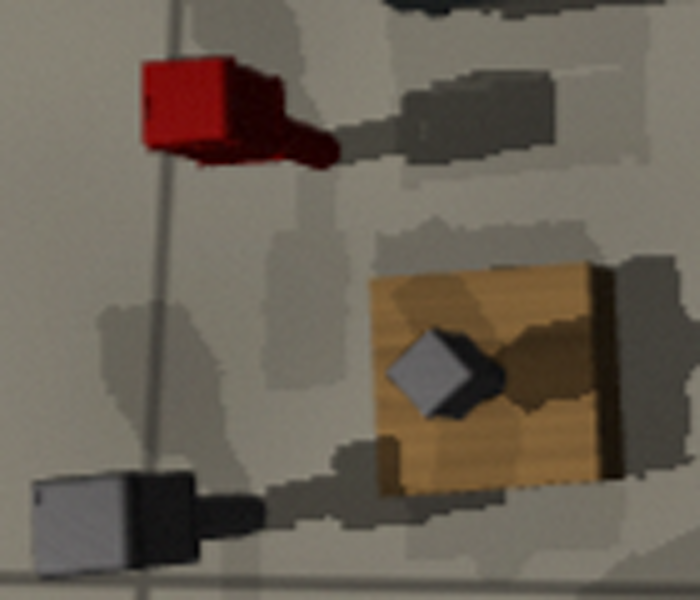

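View pics/z3.png

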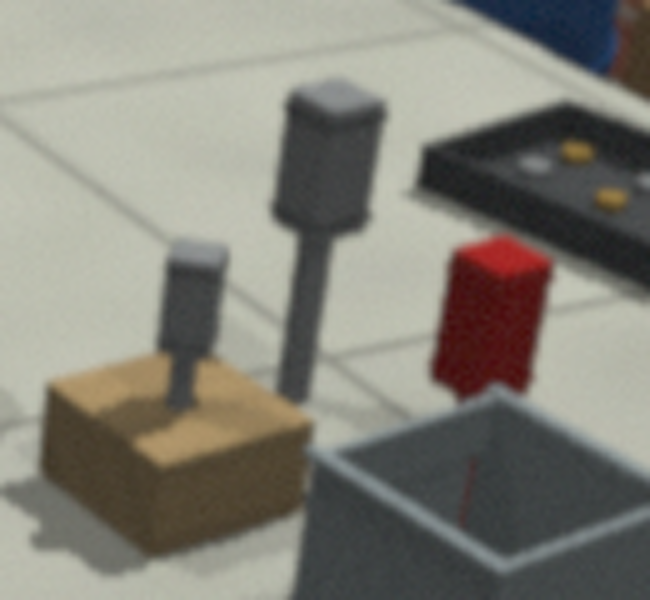

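View pics/z4.png

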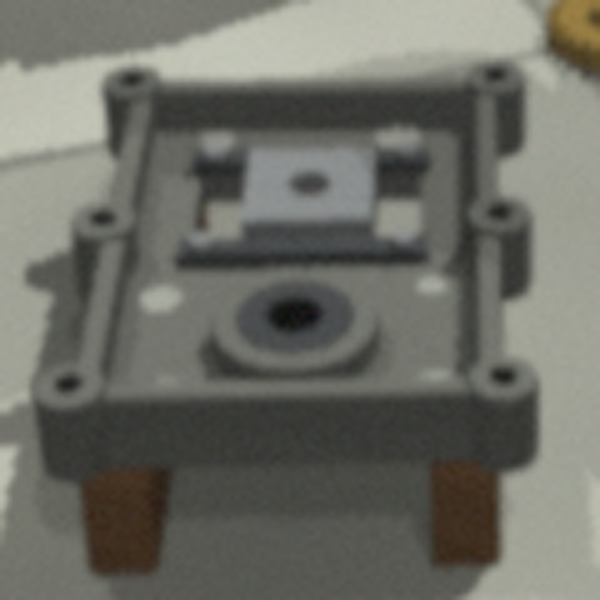

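```bash
python3 - <<'E'
from h import *
c=load('top0'); f=c['frame']; hsv=cv2.cvtColor(f,cv2.COLOR_RGB2HSV)
def rect(mask,z,name,seed):
    n,l,s,ce=cv2.connectedComponentsWithStats(mask.astype(np.uint8))
    k=l[seed[1],seed[0]]
    if k==0: print(name,'seed miss',hsv[seed[1],seed[0]]);return
    cn,_=cv2.findContours((l==k).astype(np.uint8),0,2); cn=max(cn,key=cv2.contourArea)
    P=np.array([px2plane(c,p[0],z)[:2] for p in cn])*1000
    r=cv2.minAreaRect(P.astype(np.float32)); print(name,'area',s[k][4],'ctr px',ce[k],'rect mm',r, 'corners',cv2.boxPoints(r).round(1).tolist())
for s in [(380,230),(170,275),(190,290),(173,275)]: print(s,f[s[1],s[0]],hsv[s[1],s[0]])
V=hsv[:,:,2];S=hsv[:,:,1];H=hsv[:,:,0]
x=f[228:252:2,362:400:3]; print(V[226:256:2,360:402:2])
rect((V>90)&(S<60),0.115,'drv top',(170,274))
rect((V>85)&(S<45),0.064,'carrier',(375,232))
rect((S>95)&(H>8)&(H<28),0.045,'block',(190,292))
m=(S>120)&(H<14); m[:225]=0;m[255:]=0;m[:,:365]=0;m[:,398:]=0
ys,xs=np.nonzero(m);print('bush px',xs.mean(),ys.mean(),len(xs),px2plane(c,(xs.mean(),ys.mean()),0.055))
for p in [(372,280),(588,262),(602,480),(380,495)]: print('blk',px2plane(c,(p[0]/5+84.6,p[1]/5+199.6),0.045).round(4))
for p in [(387,373),(432,327),(473,373),(430,418)]: print('drv',px2plane(c,(p[0]/5+84.6,p[1]/5+199.6),0.115).round(4))
for p in [(202,66),(474,172),(131,243),(406,351),(61,425),(337,535)]: print('boss',px2plane(c,(p[0]/4+319.6,p[1]/4+149.6),0.07).round(4))
for p in [(304,202)]: print('seat',px2plane(c,(p[0]/4+319.6,p[1]/4+149.6),0.064).round(4))
for p in [(207,294),(308,330),(275,420),(180,380)]: print('car',px2plane(c,(p[0]/4+319.6,p[1]/4+149.6),0.064).round(4))
E
```

```text
(380, 230) [90 90 90] [ 0  0 90]
(170, 275) [102  99 100] [170   8 102]
(190, 290) [122  93  53] [ 17 144 122]
(173, 275) [101  98  99] [170   8 101]
[[ 64  60  40  35   2   8  50  92  91  89  86  44  40  42  40  40  45  43
   61  77  75]
 [ 63  46  40  15   3   8  80  91  93  95  90  90  86  72  35  39  39  38
   40  53  49]
 [ 63  40  40   3   6  23  92  92  95  92  90  92  94  92  90  85  44  37
   40  40  38]
 [ 54  39  24   5   3  63  92  93  92  91  93  93  92  93  94  93  91  89
   51  38  41]
 [ 42  40  12   3   7  85  92  92  93  92  93  91  91  97  92  93  91  93
   44  30  24]
 [ 40  34   2   9  33  90  89  91  91  52  94  67  85  91  92  96  93  79
    4  35  41]
 [ 39  15   4   9  68  92  92  91  86  59  25 102  60  91  94  94  93  46
   22  40  40]
 [ 39   4   2  23  77  91  93  92  93  62   7  90  74  93  94  94  94  16
   33  39  39]
 [ 28   5   9  54  79  94  93  92  92  78  58 105  89  93  93  94  63   7
   39  41  38]
 [ 13   4   4  73  78  94  94  95  92  92  93  94  94  96  94  94  34  21
   38  38  27]
 [ 48  37  23  54  76  93  94  94  91  95  94  92  92  95  9
[... 1273 characters left out ...]
 201.10000610351562], [496.3999938964844, 289.6000061035156]]
bush px 380.13513513513516 238.7027027027027 37 [ 0.53332434 -0.11512512  0.055     ]
blk [0.4957 0.2882 0.045 ]
blk [0.5037 0.2097 0.045 ]
blk [0.4245 0.2012 0.045 ]
blk [0.4177 0.2814 0.045 ]
drv [0.4599 0.2596 0.115 ]
drv [0.4756 0.2452 0.115 ]
drv [0.4604 0.2307 0.115 ]
drv [0.445  0.2444 0.115 ]
boss [ 0.6641 -0.0942  0.07  ]
boss [ 0.6176 -0.2178  0.07  ]
boss [ 0.5821 -0.0629  0.07  ]
boss [ 0.5355 -0.1868  0.07  ]
boss [ 0.4994 -0.0326  0.07  ]
boss [ 0.4528 -0.1559  0.07  ]
seat [ 0.6035 -0.1417  0.064 ]
car [ 0.5604 -0.0979  0.064 ]
car [ 0.5449 -0.1437  0.064 ]
car [ 0.5039 -0.129   0.064 ]
car [ 0.5212 -0.0861  0.064 ]
```

```bash
python3 - <<'E'
from h import *
c=load('top0'); s=load('scene0')
def tri(u,v):
    A=[];
    rows=[]
    for cam,p in((c,u),(s,v)):
        P=cam['K']@np.hstack([cam['R'],np.ravel(cam['t'])[:,None]]); rows+=[p[0]*P[2]-P[0],p[1]*P[2]-P[1]]
    X=np.linalg.svd(np.array(rows))[2][-1]; X=X[:3]/X[3]
    return X.round(4),(proj(c,X)-u).round(2),(proj(s,X)-v).round(2)
z2=lambda x,y:(x/5+84.6,y/5+199.6); z3=lambda x,y:(x/5+379.6,y/5+149.6); z1=lambda x,y:(x/4+319.6,y/4+149.6); z4=lambda x,y:(x/5+199.6,y/5+239.6)
print('big top',tri(z2(84,525),z3(336,97)))
print('red top',tri(z2(186,108),z3(503,256)))
print('drv top',tri(z2(430,373),z3(200,253)))
print('blk corner',tri(z2(602,480),z3(47,385)), tri(z2(588,262),z3(160,465)), tri(z2(372,280),z3(312,424)))
print('bore',tri(z1(242,355),z4(309,183)))
print('seat',tri(z1(304,202),z4(293,315)))
print('bosses',tri(z1(202,66),z4(503,377)),tri(z1(131,243),z4(498,211)),tri(z1(474,172),z4(66,384)),tri(z1(406,351),z4(101,217)),tri(z1(61,425),z4(494,75)),tri(z1(337,535),z4(133,77)))
for z in (0.064,0.07): print(px2plane(s,z4(309,183),z))
print('scene drv top',px2plane(s,z3(198,253),0.115))
E
```

```text
big top (array([0.408 , 0.3447, 0.1455]), array([0.31, 0.2 ]), array([ 0.26, -0.06]))
red top (array([0.546 , 0.3246, 0.1348]), array([-0.07, -0.05]), array([-0.07,  0.02]))
drv top (array([0.4602, 0.2459, 0.1121]), array([0.06, 0.04]), array([ 0.06, -0.01]))
blk corner (array([0.4244, 0.2018, 0.042 ]), array([0.07, 0.04]), array([ 0.06, -0.01])) (array([0.5033, 0.209 , 0.0438]), array([0.49, 0.28]), array([ 0.5 , -0.08])) (array([0.4953, 0.2883, 0.0418]), array([0.48, 0.31]), array([ 0.49, -0.09]))
bore (array([ 0.5327, -0.1151,  0.0637]), array([0.61, 0.22]), array([0.66, 0.03]))
seat (array([ 0.603, -0.143,  0.064]), array([0.69, 0.24]), array([0.81, 0.04]))
bosses (array([ 0.6639, -0.0953,  0.0692]), array([0.53, 0.22]), array([ 0.67, -0.  ])) (array([ 0.5816, -0.0641,  0.07  ]), array([0.7 , 0.29]), array([ 0.79, -0.  ])) (array([ 0.6173, -0.219 ,  0.0697]), array([0.68, 0.2 ]), array([0.82, 0.08])) (array([ 0.5352, -0.1879,  0.0702]), array([0.66, 0.2 ]), array([0.72, 0.07])) (array([ 0.4991, -0.0336,  0.0693]), array([0.52, 0.21]), array([ 0.54, -0.  ])) (array([ 0.4526, -0.1563,  0.0705]), array([0.28, 0.09]), array([0.28, 0.03]))
[ 0.53263586 -0.11626485  0.064     ]
[ 0.54120707 -0.11874963  0.07      ]
scene drv top [0.46499743 0.24121563 0.115     ]
```

Emit:
send_rows --targets '[[1, [15, 28, 0], 1.8], [1, [15, 28, 0], 1.8], [1, [15, 28, 0], 1.8], [1, [15, 28, 0], 1.8], [1, [15, 28, 0], 1.8], [1, [15, 28, 0], 1.8], [1, [15, 28, 0], 1.8], [1, [15, 28, 0], 1.8], [1, [15, 28, 0], 1.8], [1, [15, 28, 0], 1.8], [1, [15, 28, 0], 1.8], [1, [15, 28, 0], 1.8], [1, [15, 28, 0], 1.8], [1, [15, 28, 0], 1.8], [1, [0, 0, 0], 0], [1, [0, 0, 0], 0]]'

```text
time_s: 1.48
position: [0.4199, -0.1956, 0.2139]
tcp_rot: [-2.902, 1.204, 0.0]
ft_force: [0.5, -0.0, 0.0]
opening: 1.001
```

```bash
python3 - <<'E'
from h import *
c=snap('wrist','wrist1'); print(-c['R'].T@np.ravel(c['t']),proj(c,(0.533,-0.115,0.064)))
E
```

```text
[ 0.47087777 -0.14534954  0.38472356] [343.81473884  67.85761362]
```

View pics/wrist1.png

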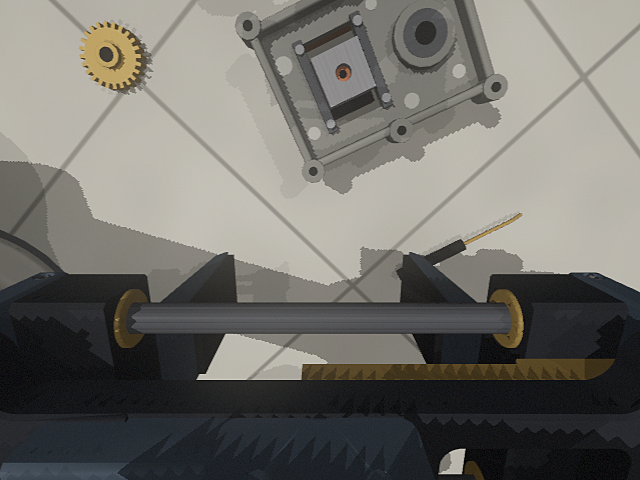

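Emit:
send_rows --targets '[[1, [2.5, 27.5, 0], 0], [1, [2.5, 27.5, 0], 0], [1, [2.5, 27.5, 0], 0], [1, [2.5, 27.5, 0], 0], [1, [2.5, 27.5, 0], 0], [1, [2.5, 27.5, 0], 0], [1, [2.5, 27.5, 0], 0], [1, [2.5, 27.5, 0], 0], [1, [2.5, 27.5, 0], 0], [1, [2.5, 27.5, 0], 0], [1, [2.5, 27.5, 0], 0], [1, [2.5, 27.5, 0], 0], [1, [2.5, 27.5, 0], 0], [1, [2.5, 27.5, 0], 0], [1, [2.5, 27.5, 0], 0], [1, [2.5, 28, 0], 0], [1, [0, 0, 0], 0], [1, [0, 0, 0], 0]]'

```text
time_s: 3.03
position: [0.4599, 0.2436, 0.2136]
tcp_rot: [2.9, -1.207, -0.0]
ft_force: [0.1, -0.3, 0.8]
opening: 0.999
```

```bash
python3 - <<'E'
from h import *
w=load('wrist1')
for X in [(0.533,-0.115,0.064),(0.533,-0.115,0.055),(.5816,-.0641,.07),(.5352,-.1879,.07),(.4991,-.0336,.07),(.4526,-.1563,.07)]: print(X,proj(w,X).round(1))
c=snap('wrist','wrist2');print(-c['R'].T@np.ravel(c['t']),[proj(c,X).round(1) for X in [(.4602,.2450,.115),(0.4953, 0.2883,.045),(.4244,.2018,.045),(.5033,.209,.045)]])
print(robot.observe()['position'])
E
```

```text
(0.533, -0.115, 0.064) [343.8  67.9]
(0.533, -0.115, 0.055) [343.1  70.1]
(0.5816, -0.0641, 0.07) [344.1 -29.3]
(0.5352, -0.1879, 0.07) [402.1 127.1]
(0.4991, -0.0336, 0.07) [247.7  22.3]
(0.4526, -0.1563, 0.07) [312.8 167.8]
[0.5110252  0.29374912 0.38445543] [array([316.7, 231.7]), array([311. , 160.2]), array([322. , 265.2]), array([370.9, 209.8])]
[0.45972382 0.24276045 0.21362136]
```

View pics/wrist2.png

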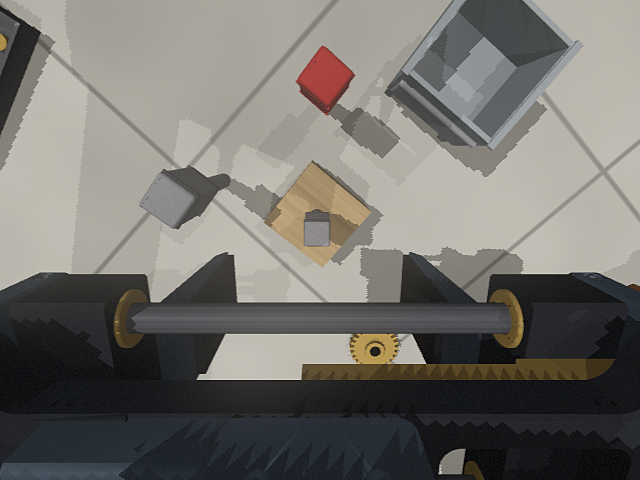

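Wrist view: the driver's top is at (317,230), within 2 px of the prediction, and its flats are aligned with the jaws. Going down to grasp.

Emit:
send_rows --targets '[[1, [0, 1, -15], 0], [1, [0, 0.5, -15], 0], [1, [0, 0, -15], 0], [1, [0, 0, -15], 0], [1, [0, 0, -15], 0], [1, [0, 0, -15], 0], [1, [0, 0, -15], 0], [1, [0, 0, -15], 0], [1, [0, 0, -15], 0], [1, [0, 0, 0], 0], [1, [0, 0, 0], 0]]'

```text
time_s: 4.0
position: [0.4594, 0.2437, 0.0788]
tcp_rot: [2.898, -1.21, -0.002]
ft_force: [-0.0, 0.9, 1.0]
opening: 0.996
```

```bash
python3 - <<'E'
from h import *
snap('wrist','wrist3');snap('scene','scene3');o=robot.observe();print(o['position'],o['ft_force'])
E
```

```text
[0.46007026 0.24455378 0.07975391] [-1.01331313  0.57640747  1.01005061]
```

View pics/wrist3.png

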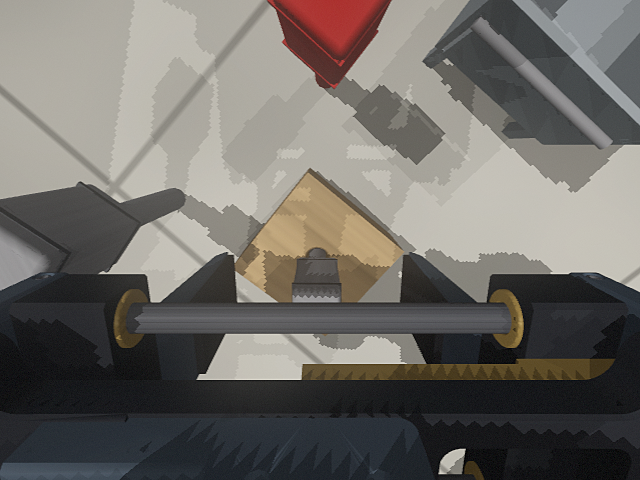

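View pics/scene3.png

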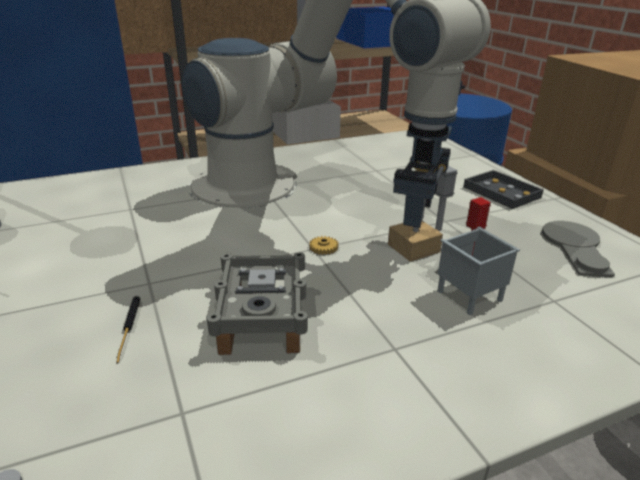

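The fingers straddle the driver's grip, which sits at column 318, midway between the pads. Closing.

Emit:
send_rows --targets '[[0, [0, 0, 0], 0], [0, [0, 0, 0], 0], [0, [0, 0, 0], 0], [0, [0, 0, 0], 0], [0, [0, 0, 0], 0], [0, [0, 0, 0], 0], [0, [0, 0, 0], 0], [0, [0, 0, 0], 0], [0, [0, 0, 0], 0], [0, [0, 0, 0], 0]]' --newtons 55

```text
time_s: 4.93
position: [0.4595, 0.2452, 0.0789]
tcp_rot: [2.9, -1.208, -0.0]
ft_force: [0.8, -1.0, 0.2]
opening: 0.303
```

Emit:
send_rows --targets '[[0, [0, 0, 0], 0], [0, [0, 0, 0], 0], [0, [0, 0, 0], 0], [0, [0, 0, 0], 0]]'

```text
time_s: 5.27
position: [0.4595, 0.2451, 0.0789]
tcp_rot: [2.9, -1.208, 0.0]
ft_force: [0.7, -0.1, -0.5]
opening: 0.238
```

Emit:
send_rows --targets '[[0, [0, 0, 3], 0], [0, [0, 0, 8], 0], [0, [0, 0, 12], 0], [0, [0, 0, 15], 0], [0, [0, 0, 15], 0], [0, [0, 0, 15], 0], [0, [0, 0, 15], 0], [0, [0, 0, 12], 0], [0, [0, 0, 5], 0], [0, [0, 0, 0], 0]]'

```text
time_s: 6.1
position: [0.46, 0.2454, 0.1803]
tcp_rot: [-2.899, 1.207, -0.003]
ft_force: [0.5, 0.3, -1.6]
opening: 0.236
```

```bash
python3 - <<'E'
from h import *
snap('wrist','wrist4');snap('scene','scene4');o=robot.observe();print(o['position'],o['ft_force'],o['opening'])
E
```

```text
[0.45926688 0.24507943 0.17870912] [-0.15469932 -1.32174455 -2.20875071] 0.2369088903350052
```

View pics/wrist4.png

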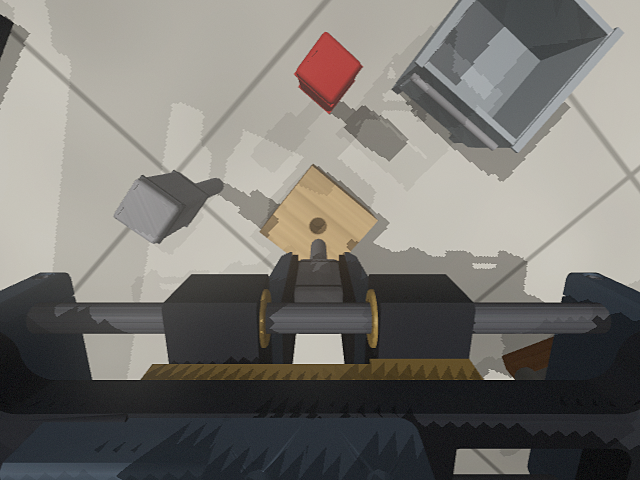

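View pics/scene4.png

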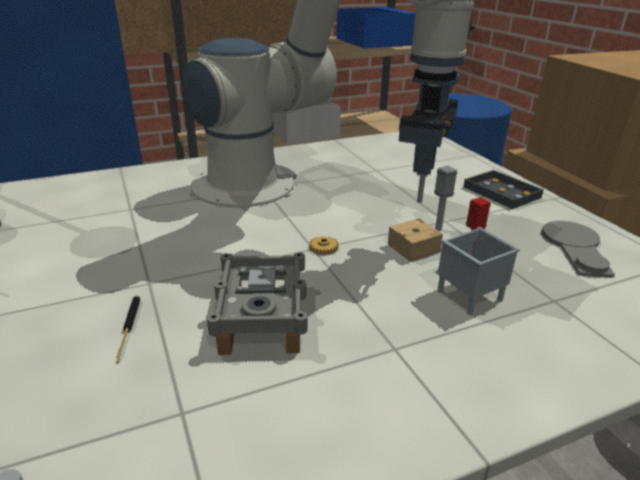

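```bash
python3 - <<'E'
from h import *
w=load('wrist4'); f=w['frame'][:,:,::-1]
cv2.imwrite('pics/z5.png',cv2.resize(f[200:290,270:370],None,fx=6,fy=6,interpolation=cv2.INTER_CUBIC))
print(px2plane(w,(318,226),.045),px2plane(w,(319,246),.110),proj(w,(.4595,.2451,.11)),proj(w,(.4595,.2451,.045)))
s=load('scene4'); f=s['frame'][:,:,::-1]
cv2.imwrite('pics/z6.png',cv2.resize(f[150:260,370:460],None,fx=6,fy=6,interpolation=cv2.INTER_CUBIC)[:600])
print('scene pred tip',proj(s,(.4595,.2451,.11)),'hole',proj(s,(.4602,.2451,.045)))
E
```

```text
[0.4585129 0.2433956 0.045    ] [0.45905846 0.24288263 0.11      ] [317.33585775 243.62975582] [317.45740443 224.04588197]
scene pred tip [419.05004971 201.03211545] hole [415.72106169 229.16710894]
```

View pics/z5.png

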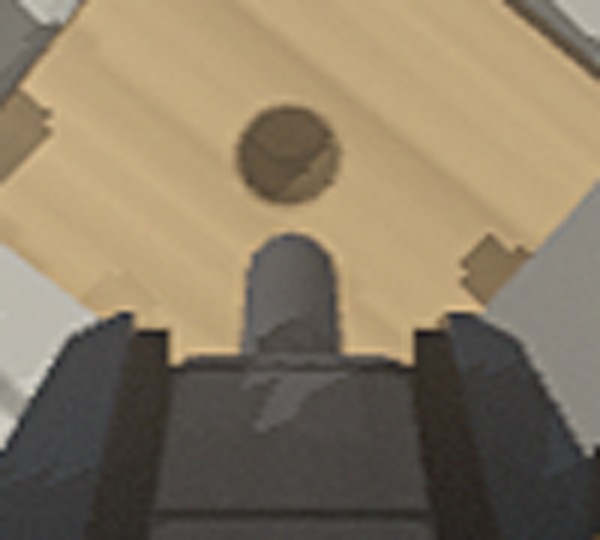

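View pics/z6.png

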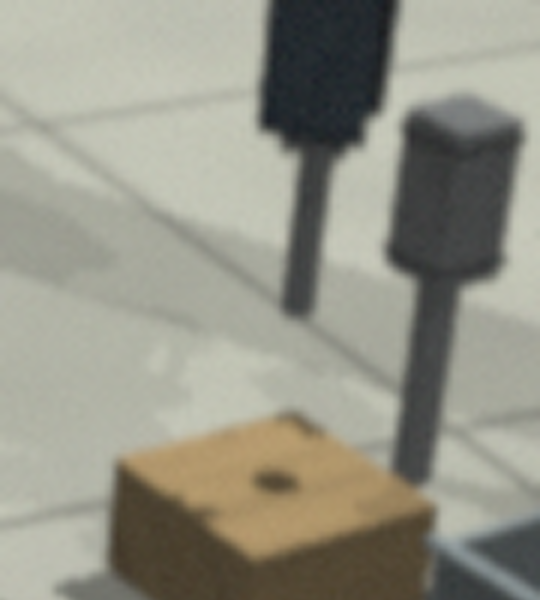

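The lifted driver is held upright. In the wrist crop the tip centre is at about (318,246) and the hole at (318,226). Both are offset from prediction by the same 2 px or so, so TCP xy matches the tip axis. Moving over to the carrier.

Emit:
send_rows --targets '[[0, [2, -10, 0], 0], [0, [4, -20, 0], 0], [0, [5, -25, 0], 0], [0, [5, -25, 0], 0], [0, [5, -25, 0], 0], [0, [5, -25, 0], 0], [0, [5, -25, 0], 0], [0, [5, -25, 0], 0], [0, [5, -25, 0], 0], [0, [5, -25, 0], 0], [0, [5, -25, 0], 0], [0, [5, -25, 0], 0], [0, [5, -25, 0], 0], [0, [5, -25, 0], 0], [0, [5, -20, 0], 0], [0, [4, -10, 0], 0], [0, [3.5, -5, 0], 0], [0, [0, 0, 0], 0], [0, [0, 0, 0], 0]]'

```text
time_s: 7.78
position: [0.5377, -0.1193, 0.1785]
tcp_rot: [-2.9, 1.208, 0.002]
ft_force: [-0.2, 0.6, -2.5]
opening: 0.239
```

```bash
python3 - <<'E'
from h import *
w=snap('wrist','wrist5');s=snap('scene','scene5');t=snap('top','top5');o=robot.observe();p=o['position'];print(p,o['ft_force'],o['tcp_rot'])
print('wrist pred tip',proj(w,(p[0],p[1],.11)),'bore mouth',proj(w,(.533,-.115,.064)),'under tip',proj(w,(p[0],p[1],.064)))
print('scene pred tip',proj(s,(p[0],p[1],.11)),'bore',proj(s,(.533,-.115,.064)))
cv2.imwrite('pics/z7.png',cv2.resize(w['frame'][180:280,260:380,::-1],None,fx=6,fy=6,interpolation=cv2.INTER_CUBIC))
cv2.imwrite('pics/z8.png',cv2.resize(s['frame'][220:320,200:320,::-1],None,fx=6,fy=6,interpolation=cv2.INTER_CUBIC))
E
```

```text
[ 0.53766182 -0.11884727  0.17884426] [ 0.44064207 -0.01264647 -2.32704237] [-2.90079882e+00  1.20604940e+00  7.87621122e-04]
wrist pred tip [317.33285723 242.99175138] bore mouth [310.72935356 228.80196802] under tip [317.52145098 228.15195043]
scene pred tip [259.61534824 255.20723202] bore [262.1673981  276.15330064]
```

View pics/z7.png

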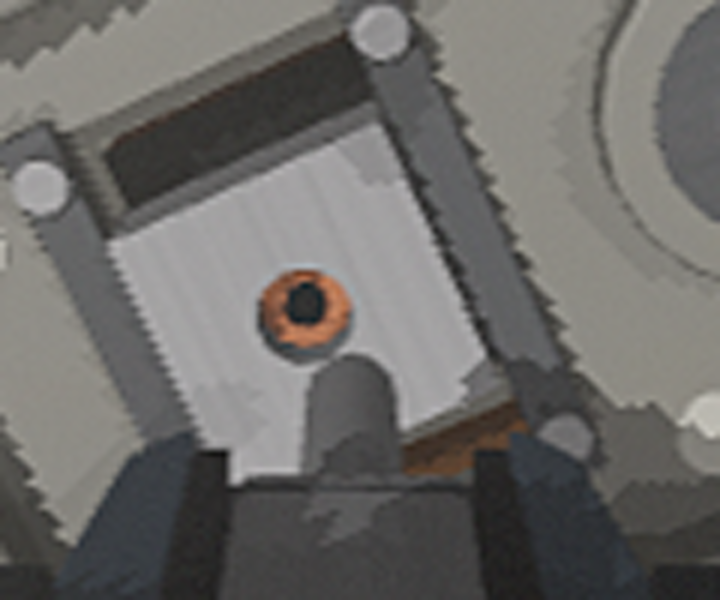

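View pics/z8.png

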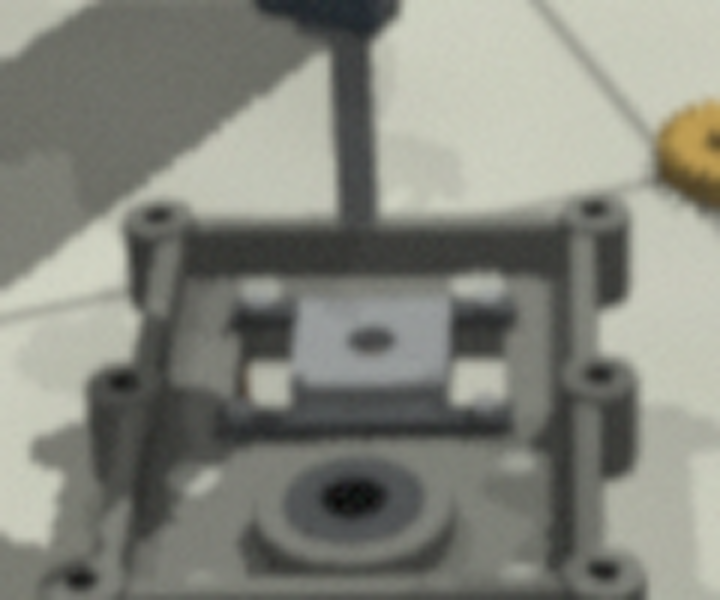

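```bash
python3 - <<'E'
from h import *
w=load('wrist5');s=load('scene5')
for uv in [(310.8,232.5),(309.9,230.0)]: print(px2plane(w,uv,.064))
print('scene',px2plane(s,(261.8,276.7),.064))
E
```

```text
[ 0.530628   -0.11741764  0.064     ]
[ 0.53170045 -0.11524594  0.064     ]
scene [ 0.53436039 -0.11610186  0.064     ]
```

Emit:
send_rows --targets '[[0, [-3, 2, -8], 0], [0, [-2.2, 1.5, -12], 0], [0, [0, 0, -12], 0], [0, [0, 0, -4], 0], [0, [0, 0, 0], 0], [0, [0, 0, 0], 0]]'

```text
time_s: 8.43
position: [0.5327, -0.1161, 0.1429]
tcp_rot: [-2.9, 1.207, 0.0]
ft_force: [0.1, 0.6, -1.6]
opening: 0.239
```

```bash
python3 - <<'E'
from h import *
w=snap('wrist','wrist6');s=snap('scene','scene6');o=robot.observe();p=o['position'];print(p,o['ft_force'],o['tcp_rot'])
z=p[2]-.069
print('wrist pred tip',proj(w,(p[0],p[1],z)),'under tip',proj(w,(p[0],p[1],.064)))
print('scene pred tip',proj(s,(p[0],p[1],z)),'under tip',proj(s,(p[0],p[1],.064)))
cv2.imwrite('pics/z9.png',cv2.resize(w['frame'][180:280,260:380,::-1],None,fx=6,fy=6,interpolation=cv2.INTER_CUBIC))
cv2.imwrite('pics/z10.png',cv2.resize(s['frame'][240:300,230:300,::-1],None,fx=10,fy=10,interpolation=cv2.INTER_CUBIC))
E
```

```text
[ 0.53314388 -0.11632534  0.1434438 ] [ 0.95361244  0.1834155  -2.96643926] [-2.90018683e+00  1.20746439e+00 -1.39306362e-03]
wrist pred tip [318.29103102 243.23290594] under tip [318.29305486 239.41092647]
scene pred tip [261.18506356 271.30001298] under tip [261.45744382 276.3605669 ]
```

View pics/z9.png

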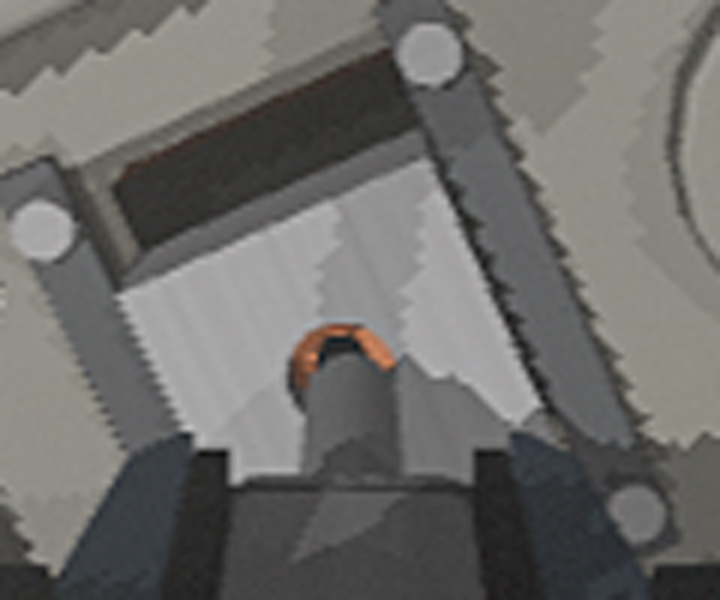

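View pics/z10.png

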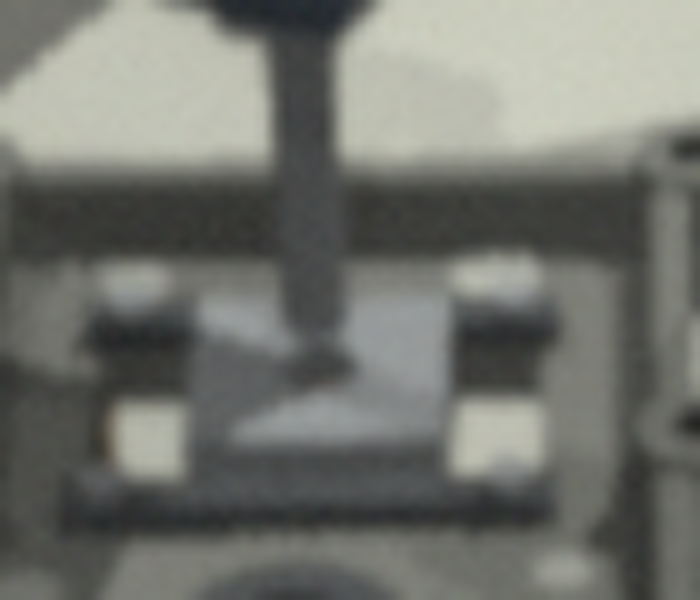

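The tip in the crop is at about (351,403) and the bore mouth's centre at about (343,378). After allowing for the 10 mm left to descend, the tip is about 1 mm off to image right, and the scene view agrees. I'll correct that and descend in small steps.

Emit:
send_rows --targets '[[0, [-0.5, 0.9, -3], 0], [0, [0, 0, -3], 0], [0, [0, 0, -2], 0], [0, [0, 0, -1], 0], [0, [0, 0, -1], 0], [0, [0, 0, -1], 0], [0, [0, 0, 0], 0], [0, [0, 0, 0], 0]]'

```text
time_s: 9.2
position: [0.5323, -0.1155, 0.1319]
tcp_rot: [2.9, -1.208, -0.0]
ft_force: [-0.3, -0.7, -2.4]
opening: 0.237
```

Emit:
send_rows --targets '[[0, [0, 0, -0.5], 0], [0, [0, 0, -0.5], 0], [0, [0, 0, -0.5], 0], [0, [0, 0, -0.5], 0], [0, [0, 0, 0], 0]]'

```text
time_s: 9.62
position: [0.5322, -0.1154, 0.1298]
tcp_rot: [2.9, -1.208, -0.0]
ft_force: [0.1, 0.6, -2.5]
opening: 0.239
```

Emit:
send_rows --targets '[[0, [0, 0, -1], 0], [0, [0, 0, -1], 0], [0, [0, 0, -1], 0], [0, [0, 0, -1], 0], [0, [0, 0, -0.5], 0]]'

```text
time_s: 10.03
position: [0.5322, -0.1154, 0.1252]
tcp_rot: [2.9, -1.208, -0.0]
ft_force: [0.7, 0.1, -2.2]
opening: 0.237
```

```bash
python3 - <<'E'
from h import *
w=snap('wrist','wrist7');s=snap('scene','scene7');o=robot.observe();p=o['position'];print(p,o['ft_force'],o['ft_torque'])
a=cv2.resize(w['frame'][190:270,270:370,::-1],None,fx=5,fy=5,interpolation=cv2.INTER_CUBIC);b=cv2.resize(s['frame'][240:320,230:310,::-1],None,fx=5,fy=5)[:, :300]
cv2.imwrite('pics/z11.png',np.hstack([a,b]))
E
```

```text
[ 0.53219689 -0.11542371  0.12528369] [-0.30578684 -0.10591006 -1.55795134] [0.04002272 0.01231208 0.00235049]
```

View pics/z11.png

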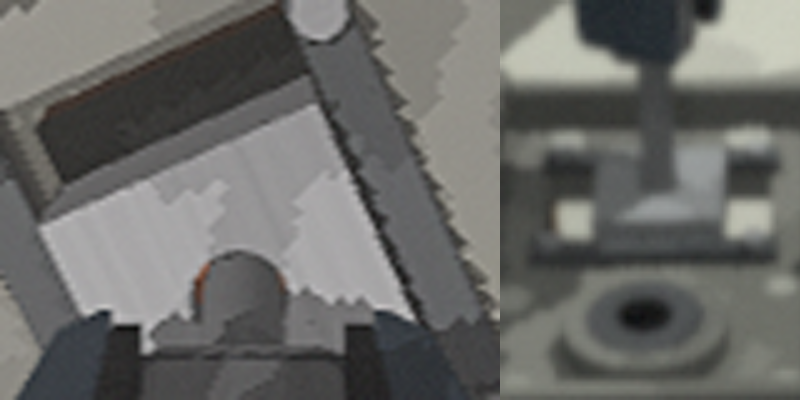

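The tip is inside the bore with the orange bush edge showing at its left, (200,285) in the crop, and there is no contact force. Pushing slowly.

Emit:
send_rows --targets '[[0, [-0.3, 0.3, -1], 0], [0, [0, 0, -1], 0], [0, [0, 0, -1], 0], [0, [0, 0, -1], 0], [0, [0, 0, -1], 0], [0, [0, 0, -1], 0]]'

```text
time_s: 10.63
position: [0.5323, -0.1153, 0.12]
tcp_rot: [-2.9, 1.208, -0.002]
ft_force: [-1.9, 0.5, 10.5]
opening: 0.241
```

Emit:
send_rows --targets '[[0, [0, 0, -1], 0], [0, [0, 0, -1], 0], [0, [0, 0, -1], 0], [0, [0, 0, -1], 0], [0, [0, 0, -1], 0], [0, [0, 0, -1], 0], [0, [0, 0, 0], 0]]'

```text
time_s: 11.22
position: [0.5322, -0.1152, 0.1139]
tcp_rot: [2.9, -1.208, 0.001]
ft_force: [-1.2, 0.5, 5.8]
opening: 0.239
```

Emit:
send_rows --targets '[[0, [0, 0, -1], 0], [0, [0, 0, -1], 0], [0, [0, 0, -1], 0], [0, [0, 0, -1], 0]]'

```text
time_s: 11.55
position: [0.5323, -0.1153, 0.11]
tcp_rot: [-2.9, 1.208, -0.002]
ft_force: [-3.1, -0.1, 11.0]
opening: 0.236
```

Emit:
send_rows --targets '[[0, [0, 0, -0.5], 0], [0, [0, 0, -0.5], 0], [0, [0, 0, -0.5], 0], [0, [0, 0, -0.5], 0]]'

```text
time_s: 11.88
position: [0.5323, -0.1153, 0.108]
tcp_rot: [2.9, -1.208, 0.001]
ft_force: [-2.6, -0.4, 9.3]
opening: 0.24
```

Emit:
send_rows --targets '[[0, [0, 0, -0.5], 0], [0, [0, 0, -0.5], 0]]'

```text
time_s: 12.05
position: [0.5323, -0.1153, 0.107]
tcp_rot: [2.9, -1.208, 0.001]
ft_force: [-1.9, 1.1, 9.4]
opening: 0.24
```

Emit:
send_rows --targets '[[0, [0, 0, -0.4], 0], [0, [0, 0, -0.4], 0]]'

```text
time_s: 12.22
position: [0.5323, -0.1153, 0.1062]
tcp_rot: [-2.9, 1.208, -0.001]
ft_force: [-2.5, -0.2, 9.4]
opening: 0.243
```

Emit:
send_rows --targets '[[0, [0, 0, -0.4], 0], [0, [0, 0, 0], 0]]'

```text
time_s: 12.38
position: [0.5322, -0.1152, 0.1058]
tcp_rot: [-2.9, 1.208, -0.001]
ft_force: [-2.4, 0.6, 8.5]
opening: 0.239
```

Emit:
send_rows --targets '[[0, [0, 0, -0.4], 0], [0, [0, 0, 0], 0]]'

```text
time_s: 12.55
position: [0.5323, -0.1152, 0.1057]
tcp_rot: [-2.9, 1.208, -0.002]
ft_force: [-2.3, 0.4, 14.8]
opening: 0.237
```

Emit:
send_rows --targets '[[0, [0, 0, -0.4], 0], [0, [0, 0, 0], 0]]'

```text
time_s: 12.72
position: [0.5324, -0.1153, 0.1056]
tcp_rot: [-2.9, 1.208, -0.002]
ft_force: [-4.0, 1.5, 20.8]
opening: 0.239
```

The position has stopped at 0.1056 m while the force climbs about 6 N per 0.4 mm, so this is the hard stop. Withdrawing straight up.

Emit:
send_rows --targets '[[0, [0, 0, 1], 0], [0, [0, 0, 2], 0], [0, [0, 0, 4], 0], [0, [0, 0, 6], 0], [0, [0, 0, 8], 0], [0, [0, 0, 10], 0], [0, [0, 0, 12], 0], [0, [0, 0, 14], 0], [0, [0, 0, 12], 0], [0, [0, 0, 5], 0], [0, [0, 0, 0], 0]]'

```text
time_s: 13.63
position: [0.5327, -0.1154, 0.18]
tcp_rot: [-2.9, 1.208, -0.004]
ft_force: [0.3, -0.4, -2.3]
opening: 0.235
```

```bash
python3 - <<'E'
from h import *
w=snap('wrist','wrist8');s=snap('scene','scene8');o=robot.observe();p=o['position'];print(p,o['ft_force'],o['ft_torque'])
a=cv2.resize(w['frame'][190:270,270:370,::-1],None,fx=5,fy=5,interpolation=cv2.INTER_CUBIC);b=cv2.resize(s['frame'][240:320,230:310,::-1],None,fx=5,fy=5)[:, :300]
cv2.imwrite('pics/z12.png',np.hstack([a,b]))
E
```

```text
[ 0.53189831 -0.11510988  0.1783964 ] [-1.21592403 -0.13464155 -2.36635486] [-0.02943431 -0.0014283  -0.02683845]
```

View pics/z12.png

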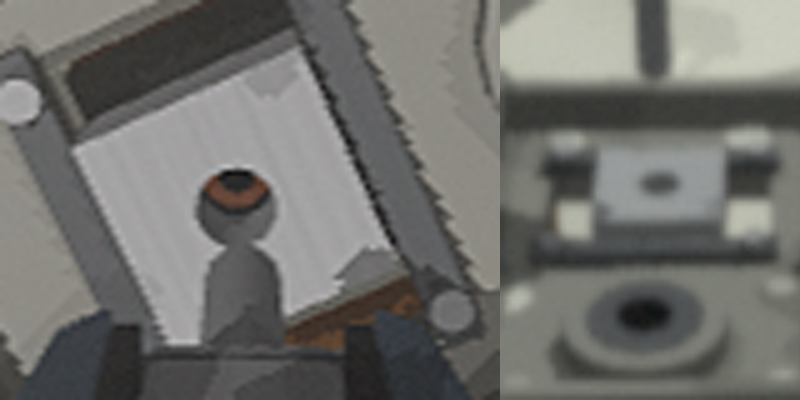

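View pics/scene8.png

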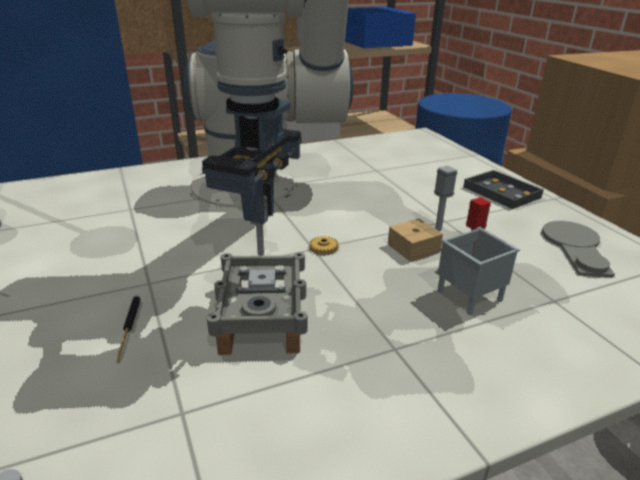

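The bush now sits deep in the bore: the orange ring is shifted up to (236,190) in the crop, under a long bore wall. The driver is still upright. Returning it to the block.

Emit:
send_rows --targets '[[0, [-2, 10, 0], 0], [0, [-4, 20, 0], 0], [0, [-5, 25, 0], 0], [0, [-5, 25, 0], 0], [0, [-5, 25, 0], 0], [0, [-5, 25, 0], 0], [0, [-5, 25, 0], 0], [0, [-5, 25, 0], 0], [0, [-5, 25, 0], 0], [0, [-5, 25, 0], 0], [0, [-5, 25, 0], 0], [0, [-5, 25, 0], 0], [0, [-5, 25, 0], 0], [0, [-5, 25, 0], 0], [0, [-4, 20, 0], 0], [0, [-2, 10, 0], 0], [0, [-0.6, 0.4, 0], 0], [0, [0, 0, 0], 0], [0, [0, 0, 0], 0]]'

```text
time_s: 15.32
position: [0.4592, 0.2446, 0.1781]
tcp_rot: [2.899, -1.208, -0.001]
ft_force: [0.2, -0.4, -1.5]
opening: 0.234
```

```bash
python3 - <<'E'
from h import *
w=snap('wrist','wrist9');s=snap('scene','scene9');o=robot.observe();p=o['position'];print(p,o['ft_force'])
a=cv2.resize(w['frame'][200:290,270:370,::-1],None,fx=6,fy=6,interpolation=cv2.INTER_CUBIC)
cv2.imwrite('pics/z13.png',a)
print(proj(w,(p[0],p[1],.11)),proj(w,(p[0],p[1],.045)))
E
```

```text
[0.45949311 0.2443989  0.17828541] [-0.52860593 -1.27549791 -1.8233301 ]
[318.08989122 243.36549363] [318.12657183 223.49386421]
```

View pics/z13.png

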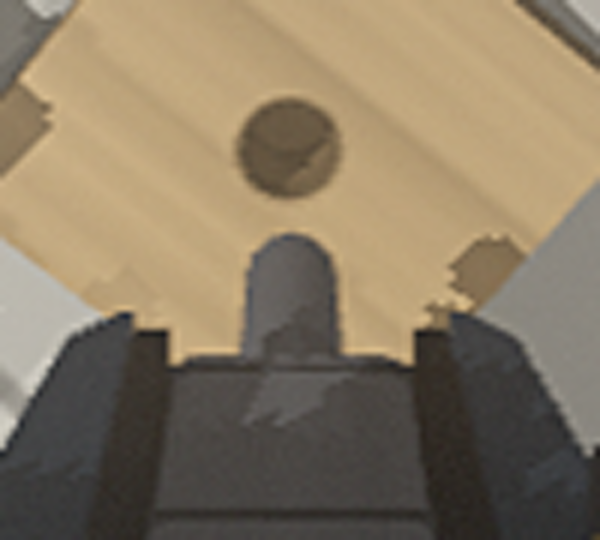

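The hole is at (289,148) in the crop, against 155 at pick-up, so the tool sits about 1 mm short along image-up. Correcting by (+0.6, +0.7) mm and lowering.

Emit:
send_rows --targets '[[0, [0.3, 0.4, -10], 0], [0, [0.3, 0.3, -15], 0], [0, [0, 0, -15], 0], [0, [0, 0, -10], 0], [0, [0, 0, -6], 0], [0, [0, 0, -4], 0], [0, [0, 0, -3], 0], [0, [0, 0, -3], 0], [0, [0, 0, -2], 0], [0, [0, 0, 0], 0]]'

```text
time_s: 16.25
position: [0.46, 0.246, 0.1104]
tcp_rot: [-2.9, 1.208, -0.0]
ft_force: [-0.6, 0.9, -1.8]
opening: 0.232
```

Tip is at about 41 mm, just inside the mouth, and nothing is touching. Continuing down.

Emit:
send_rows --targets '[[0, [0, 0, -2], 0], [0, [0, 0, -3], 0], [0, [0, 0, -4], 0], [0, [0, 0, -4], 0], [0, [0, 0, -4], 0], [0, [0, 0, -4], 0], [0, [0, 0, -3], 0], [0, [0, 0, -3], 0], [0, [0, 0, -1], 0], [0, [0, 0, -1], 0], [0, [0, 0, 0], 0]]'

```text
time_s: 17.17
position: [0.46, 0.2459, 0.0813]
tcp_rot: [2.9, -1.208, -0.0]
ft_force: [-0.3, -0.2, -2.9]
opening: 0.241
```

Emit:
send_rows --targets '[[0, [0, 0, -0.7], 0], [0, [0, 0, -0.5], 0], [0, [0, 0, 0], 0]]'

```text
time_s: 17.42
position: [0.46, 0.246, 0.0802]
tcp_rot: [-2.9, 1.208, -0.0]
ft_force: [0.4, 0.3, -2.1]
opening: 0.243
```

Emit:
send_rows --targets '[[0, [0, 0, -0.5], 0], [0, [0, 0, -0.4], 0], [0, [0, 0, 0], 0]]'

```text
time_s: 17.67
position: [0.46, 0.2459, 0.0793]
tcp_rot: [2.9, -1.208, -0.0]
ft_force: [-0.5, -1.0, -2.2]
opening: 0.238
```

Emit:
send_rows --targets '[[0, [0, 0, -0.4], 0], [0, [0, 0, 0], 0]]'

```text
time_s: 17.83
position: [0.46, 0.246, 0.0789]
tcp_rot: [-2.9, 1.208, -0.0]
ft_force: [0.1, 0.3, -2.7]
opening: 0.236
```

Emit:
send_rows --targets '[[0, [0, 0, -0.4], 0], [0, [0, 0, 0], 0]]'

```text
time_s: 18.0
position: [0.4601, 0.246, 0.0788]
tcp_rot: [-2.9, 1.208, -0.0]
ft_force: [-2.0, -0.1, 5.9]
opening: 0.239
```

Emit:
send_rows --targets '[[0, [0, 0, -0.4], 0], [0, [0, 0, 0], 0]]'

```text
time_s: 18.17
position: [0.4601, 0.246, 0.0788]
tcp_rot: [-2.9, 1.208, -0.001]
ft_force: [-3.1, -1.0, 14.0]
opening: 0.239
```

The driver stands on the hole's floor at the same TCP height as at pick-up, so it did not slip. Easing off and releasing.

Emit:
send_rows --targets '[[0, [0, 0, 0.7], 0], [0.4, [0, 0, 0], 0], [0.4, [0, 0, 0], 0], [0.4, [0, 0, 0], 0], [0.7, [0, 0, 0], 0], [0.7, [0, 0, 0], 0], [1, [0, 0, 0], 0], [1, [0, 0, 0], 0], [1, [0, 0, 0], 0], [1, [0, 0, 0], 0], [1, [0, 0, 0], 0], [1, [0, 0, 0], 0]]'

```text
time_s: 19.17
position: [0.46, 0.246, 0.0788]
tcp_rot: [2.9, -1.208, 0.0]
ft_force: [0.0, -0.7, -0.1]
opening: 0.957
```

Emit:
send_rows --targets '[[1, [0, 0, 5], 0], [1, [0, 0, 10], 0], [1, [0, 0, 15], 0], [1, [0, 0, 20], 0], [1, [0, 0, 20], 0], [1, [0, 0, 20], 0], [1, [0, 0, 20], 0], [1, [0, 0, 20], 0], [1, [0, 0, 10], 0], [1, [0, -20, 0], 0], [1, [0, -25, 0], 0], [1, [0, -25, 0], 0], [1, [0, -25, 0], 0], [1, [0, -15, 0], 0], [1, [0, 0, 0], 0], [1, [0, 0, 0], 0]]'

```text
time_s: 20.5
position: [0.46, 0.1355, 0.2191]
tcp_rot: [-2.899, 1.21, -0.0]
ft_force: [-0.5, -0.0, -0.1]
opening: 1.001
```

```bash
python3 - <<'E'
from h import *
w=snap('wrist','wrist10');s=snap('scene','scene10');t=snap('top','top10');o=robot.observe();print(o['time_s'],o['position'],o['ft_force'])
b=s['frame'][:,:,::-1];a=t['frame'][:,:,::-1]
r=lambda i,x,y,w,h:cv2.resize(i[y:y+h,x:x+w],(400,400),interpolation=cv2.INTER_CUBIC)
cv2.imwrite('pics/z14.png',np.hstack([r(b,385,160,110,110),r(a,320,160,130,130)]))
E
```

```text
20.65 [0.4599985  0.13661311 0.21891239] [0.210646   0.76424712 0.65678067]
```

View pics/z14.png

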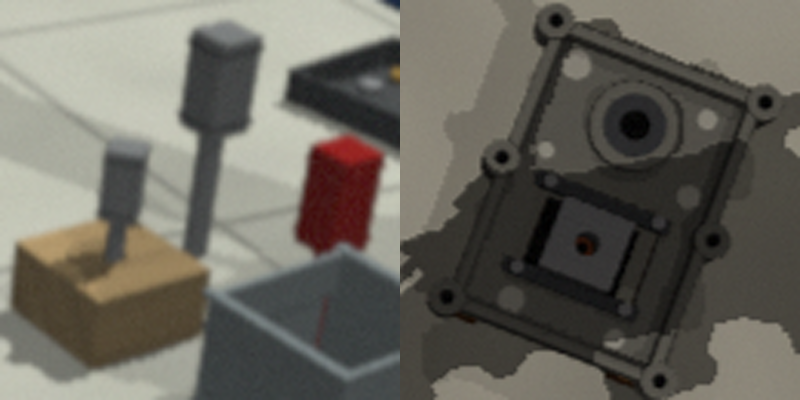

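View pics/top10.png

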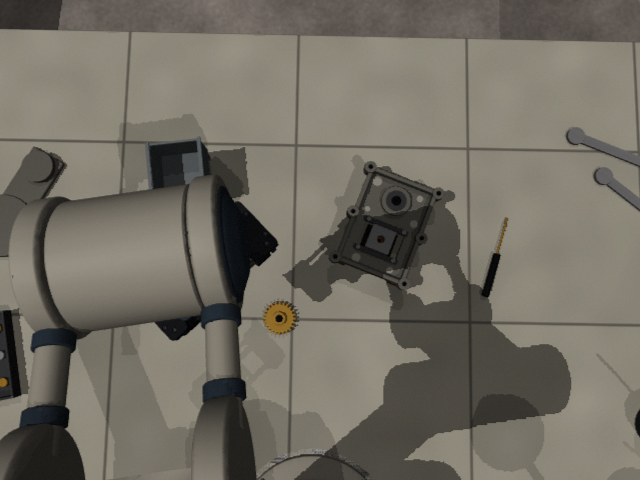

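View pics/scene10.png

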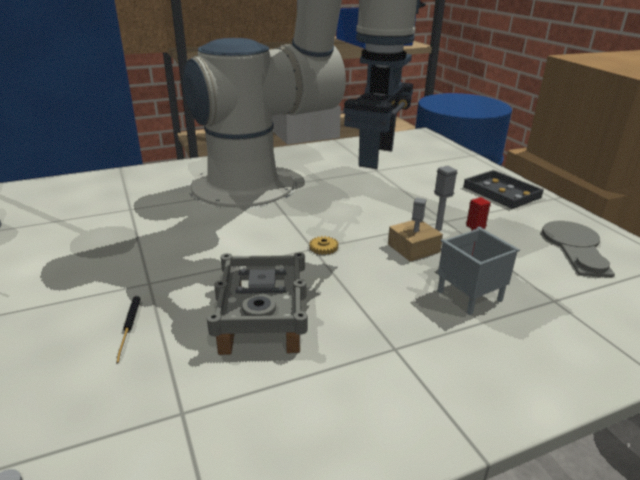

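The driver stands upright in its block at (418,218) in the scene view. The hopper, gear and pick are at their original pixels. Handing in.

```bash
python3 -c "
from h import *
print(finish_job())"
```

```text
the job is handed in; nothing more can be done
None
```

I pushed the bush down to its hard stop, stood the driver back in its block and let go. The job was handed in at about 20.7 s of the 72 s allowed; `finish_job()` gave no verdict.

- **Bush:** Pushing took about 12 N. At the end the tip stopped about 37 mm above the table, the expected height for full travel. The force then climbed from about 11 N to 23 N over the last 0.8 mm of commanded travel, with almost no movement. That was the highest force I read at the casting, but I only saw readings at the end of each move. I did not see the bush on the pad directly: that rests on the height, the force and a wrist view of the bush deep in the bore.
- **Driver:** It touched the floor of its hole at the same height as when I picked it up (0.0788 m against 0.0789 m), so it had not slipped in the grip. The last scene picture shows it upright, with the gripper open and well clear.
- **Other things:** The gear and pick are at the same pixels as at the start in the top and scene views, and so is the hopper in the scene view. The arm partly hides the hopper in the last top view.
- **Disagreement:** The wrist camera was 2 to 3 pixels (about 2 mm) off the scene and top cameras. I aimed at the bore and the block's hole by comparing each with the driver's tip in the same picture.

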